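Fit the wing key to the irrigation valve and open it

ROBOT

A 6-joint arm with a two-finger parallel gripper is mounted at the origin on the work surface. World frame = base frame: x ahead of the robot, y to its left, z up, the work surface at z = 0. Lengths are in m, angles in rad, forces in N, time in s.
With the tool pointing down it reaches from about 0.35 to 1 m from the base axis. Payload 7.1 kg.
Tool frame: the origin (TCP) lies at the very end of the fingers, on their centre line; the grasp point (between the pads) lies 19 mm behind it; z points along the fingers, y is the direction in which the jaws open and shut (so a half turn about z gives the same grasp; the last joint's range is limited). The gripper opens to 85 mm and grips with 20 to 120 N. Pads are 22 mm wide; open, the fingers measure 114 mm over their backs; the gripper's body (76 mm by 85 mm) begins 54 mm behind the grasp point. The pads swing forward as they close: fully open they stand 13 mm farther back than shut.
Start: joints at [-0.019, 0.423, 1.63, -0, 1.089, -0.019], TCP at [0.625, 0, 0.231] pointing down, gripper open.
Joint ranges: [-3, 3], [-0.9, 2.11], [0.09, 2.58], [-1.31, 4.45], [0.11, 2.69], [-2.54, 2.54]. Speed limits (rad/s): [2.39, 2.39, 3.01, 3.14, 3.14, 3.14].

INTERFACE

Orientations are given as a unit quaternion [x, y, z, w].
In Python, from rig import * gives the robot as it stands.
- The arm moves only by the tool carry_out, never from a script. Its arguments are lists of equal length, an entry for each row: "offset": the shift along the tool's x, y, z in units of 40 mm (1.0 is 40 mm), a list of three; "yaw": the turn about the tool's z in units of 6 degrees (1.0 is 6 degrees); "fingers": the finger opening in mm, from 0 to 85.4. A call has 1 to 12 rows; each row shifts and turns the commanded pose from where the row before left it, along the tool's axes as they then stand; what a row does not reach is not made up. A row lasts 1/10 s, in which the tool goes at most 50 mm and 8.59 degrees, less where a joint would pass 70% of its speed; a pose out of reach is approached as far as the arm can. A call is refused whole if a number of a shift passes 1 or a number of a turn 1, either way. A call with a gripper value outside its range is refused whole. The fingers move at their own pace and stop on an object; "grip_force" is the grip in N (left out, the last holds). Time passes only in rows, so rows that do not move let the fingers close. It gives the time, the measured TCP pose, the force and the opening at its end, in the units of the state.
- state(): the state, without advancing time (a new reading comes with each control period).
- capture(name): name is "scene" or "side" or "wrist"; returns the picture (400x640x3 uint8, blue, green, red); there is no depth.
- camera_model(name): a dict with "fx", "fy", "cx", "cy" (pixels), "extrinsics" (4x4, takes a point from world to camera coordinates); the wrist camera has in their place "hand_eye" (4x4, takes a point from camera to tool coordinates, whose origin is the TCP and whose axes are the flange's). Camera axes: x right, y up, looking along -z (the intrinsics and any distortion apply to the point x, -y, -z); pixel columns grow to the right and rows downward; lengths in m; the calibration is good to about 2 mm. The wrist camera is an equidistant fisheye: a pixel r from the principal point sees the ray r / f radians off the axis. A picture is of the moment at which its call begins: read the wrist's pose just before it. camera_model takes no time and is no camera call.
- finish_job(): hands the job in, once; it reports no verdict.
The state is a dict: "t": time; "joint_positions": joint angles; "qd": joint speeds; "joint_efforts": joint torques, N m; "ee_pos": TCP position; "tool_rot": TCP orientation; "ft_force": force on the tool from outside, world axes, zero at the start; "ft_torque": the same for the moment, N m; "grip_width": opening from 0.0 (shut) to 1.0 (fully open).
Only numpy, scipy, OpenCV 4.12 (cv2) and the standard library are available. Lean on these libraries where they do the work, as an engineer would, in place of code of your own. Each camera call takes 0.05 s, during which the arm holds its last target. There are 200 camera calls.

TASK

Pick up the loose orange wing key, set it upright over the toothed spindle of the grey valve, turn it until the teeth mesh and push it fully home. Then open the valve with it, turning anticlockwise seen from above until the yellow pointer lies within the green band, and let go, leaving the key on. Leave the pot, jar, wrench and crate where they are.

Things in the scene. Friction and masses are not known exactly. Their poses are not given: they have to be found in the camera images.
- key: Loose orange key, 200 g, upright on the bench. Origin: centre of underside. Its hub, 58 mm across, 30 high, is a cap open below (bore 48, 26 deep) with six steel teeth inside its lowest 14 mm: 6 mm wide, tips 15.2 mm from the axis, at 30, 90, 150... degrees from the key's x axis. Gaps between them, at 0, 60, 120..., are shown by six black stripes on the hub.
- wing (a point): Point to grip on the key, on its axis 53.5 mm above its underside: the middle of the flat wing on top of the hub. The wing is 60 mm long along the key's x axis, 14 mm thick along its y axis, and spans 30 to 66 mm above the underside. Axes as the key's.
- seat (a point): On the axis of the valve's upright spindle, on top of its dark steel flange (72 mm across, 83 mm above the bench), where the key's underside rests when fully home. Turns with the spindle: z up, x along the yellow pointer. Six brass teeth stand on it, 7 mm wide, 14 high, out to 21 mm from the axis, at 0, 60, 120... degrees from the pointer.
- nose (a point): Top of the spindle's steel core, 24 mm above the seat. The core is 28 mm across, 10 mm higher than the teeth, its top 6 mm tapered to 16 mm: it enters the hub first, with 1 mm of play. The key then rides on the teeth, 14 mm too high, until they mesh: key x axis = seat x axis + any multiple of 60 degrees, with some 5 degrees of play, taken up before the key turns the spindle.
- spindle (a joint): Rotation of the valve spindle in rad, growing anticlockwise seen from above (opening): angle of the yellow pointer from the valve's x axis. Starts at 0 to 0.45 (pointer at the red band, shut); the green band spans 1.0 to 1.4; stops at -0.1 and 1.7. Stiff packing (0.25 N m) holds it wherever it is left.
- valve: Grey round-bodied irrigation valve fixed to a plywood board (170 x 130 mm) on the bench, not movable. Origin: centre of the board's underside on the bench; z up. Pipe stubs with brass nuts run along its x axis to 95 mm either side, up to 65 mm high. Its round top plate is 120 mm across, 78 mm high, with a red band and a green band marked near its edge.
- pot: Bystander: open terracotta pot, 90 mm across, 80 mm high; origin at the centre of its underside.
- jar: Bystander: amber glass jar with white cap, 60 mm across, 80 mm high; origin at the centre of its underside.
- wrench: Bystander: steel wrench lying flat along its x axis, about 180 mm long; origin at its underside.
- crate: Bystander: small open black slatted crate, 160 x 120 x 60 mm; origin at the centre of its underside.
Mind the look-alikes: they are no part of the job. What is meant by the key is not turquoise, and is the larger of those in its own colour.

How it is judged:
On the way, in this order (a step that is already met when the one before it is completed fails the run):
1. The key is on the spindle, teeth meshed and fully home (z of key in the frame of seat between -0.004 and 0.003 m and horizontal distance between key and seat below 0.003 m and angle between key's own z axis and vertical below 0.07 rad), for 0.2 s.
2. With the key home, the spindle is turned until the yellow pointer lies within the green band (all of step 1 and value of joint spindle between 1 and 1.4 rad), for 0.2 s.
At the end, for the whole second after the job is handed in: The key stands upright (within 4 degrees) on the spindle, teeth meshed and pushed home (underside within 3 mm of the flange, centred within 3 mm), the spindle reads between 1.0 and 1.4 rad (pointer within the green band), and the key is released and at rest (all of step 2 and linear speed of key below 0.02 m/s and angular speed of key below 0.1 rad/s); the robot touches nothing.
It fails at once if The terracotta pot is disturbed (moved more than 30 mm) (distance of pot from where it was at the start of the episode above 0.03 m).
It fails at once if The amber jar is disturbed (moved more than 30 mm) (distance of jar from where it was at the start of the episode above 0.03 m).
It fails at once if The wrench is disturbed (moved more than 30 mm) (distance of wrench from where it was at the start of the episode above 0.03 m).
It fails at once if The black crate is disturbed (moved more than 30 mm) (distance of crate from where it was at the start of the episode above 0.03 m).
It also fails if it takes over 45 s, if anything falls off the work surface, if the arm or the gripper's body presses on something with over 40 N, if the wrist force passes 120 N, or if a joint passes its speed limit or range.

## Working session

There is one attempt and no reset: what is moved stays moved. The work goes in short steps, Python scripts to look and compute and a tool call to move; the robot and the scene stay as the last step left them, time stands still between calls to the robot, and variables do not carry over. Pictures are saved under pics/ and viewed, about 8 in all and at most 12, crops included, and the job is handed in when it is done.

Besides the shell and the picture viewer there is one more tool, called after ">>>" as name([rows], argument=value, ...), one row to a line, values as JSON. carry_out: Moves the arm, as the interface text tells. Its arguments: {"type":"object","properties":{"offset":{"type":"array","items":{"type":"array","items":{"type":"number"}}},"yaw":{"type":"array","items":{"type":"number"}},"fingers":{"type":"array","items":{"type":"number"}},"grip_force":{"type":"number"}},"required":["offset","yaw","fingers"]}

```bash
mkdir -p pics
python3 - <<'E'
from rig import *
import cv2,numpy as np
s=state();print(s['t'],s['ee_pos'],s['tool_rot'])
for n in("scene","side","wrist"):
    im=capture(n);cv2.imwrite(f"pics/{n}0.png",im)
    m=camera_model(n);print(n,{k:(np.round(np.array(v),4).tolist()) for k,v in m.items() if not isinstance(v,str)})
a=cv2.imread("pics/scene0.png");cv2.imwrite("pics/both.png",a)
E
```

```text
0.0 [6.24451761e-01 4.47484252e-05 2.30550396e-01] [ 7.07103398e-01  7.07109759e-01 -5.19057520e-04 -5.50802256e-04]
scene {'fx': 462.8798, 'fy': 462.8798, 'cx': 325.4827, 'cy': 211.1607, 'extrinsics': [[0.7661, 0.6427, -0.0042, -0.4297], [-0.5175, 0.6206, 0.5891, 0.2573], [0.3812, -0.4491, 0.808, -1.4938], [0.0, 0.0, 0.0, 1.0]]}
side {'fx': 362.1575, 'fy': 362.1575, 'cx': 319.7824, 'cy': 195.4018, 'extrinsics': [[-0.8554, -0.5177, 0.0172, 0.4706], [0.3674, -0.5829, 0.7248, -0.2917], [-0.3652, 0.6263, 0.6888, -0.848], [0.0, 0.0, 0.0, 1.0]]}
wrist {'fx': 309.7069, 'fy': 309.7069, 'cx': 317.06, 'cy': 199.1795, 'hand_eye': [[-0.0009, 0.9607, 0.2777, 0.0709], [1.0, 0.0012, -0.0009, 0.0002], [-0.0012, 0.2777, -0.9607, -0.1411], [0.0, 0.0, 0.0, 1.0]]}
```

View pics/scene0.png

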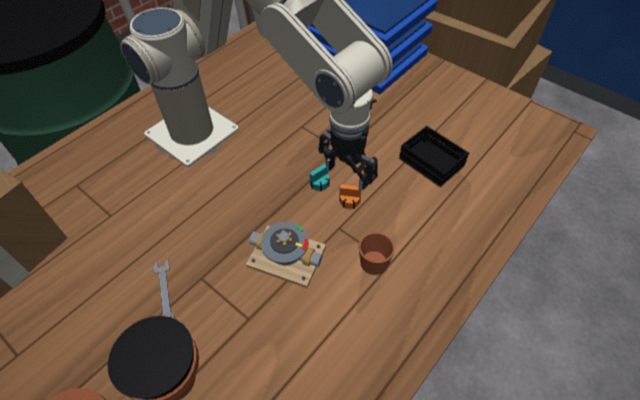

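View pics/wrist0.png

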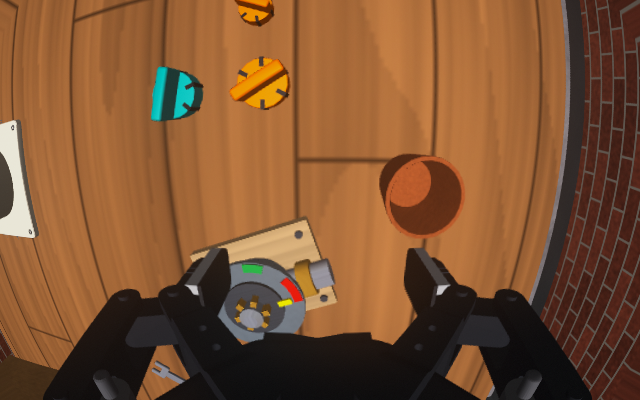

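Wrist view: there is an orange key at (260,83), another orange one that looks smaller at (255,8), and a turquoise look-alike at (176,94). The valve is at (255,310) with its yellow pointer at (285,302), red band at (291,290) and green band at (252,268). The pot is at (422,195). I'll measure these and check the choice of key in one crop.

```bash
cat > h.py <<'E'
from rig import *
import cv2,numpy as np
from scipy.spatial.transform import Rotation as R
W=camera_model("wrist");H=np.array(W["hand_eye"])
def T(s):
    M=np.eye(4);M[:3,:3]=R.from_quat(s["tool_rot"]).as_matrix();M[:3,3]=s["ee_pos"];return M
def wray(s,u,v):
    p=np.array([u-W["cx"],v-W["cy"]]);r=np.hypot(*p);th=r/W["fx"]
    d=np.array([p[0]/r*np.sin(th),-p[1]/r*np.sin(th),-np.cos(th)])
    M=T(s)@H;return M[:3,3],M[:3,:3]@d
def wpt(s,u,v,z):
    o,d=wray(s,u,v);return o+d*(z-o[2])/d[2]
def wpix(s,P):
    q=np.linalg.inv(T(s)@H)@np.append(P,1);r=np.hypot(q[0],q[1]);th=np.arctan2(r,-q[2])
    return np.array([W["cx"]+W["fx"]*th*q[0]/r,W["cy"]-W["fx"]*th*q[1]/r])
def spt(n,u,v,z):
    m=camera_model(n);E=np.linalg.inv(np.array(m["extrinsics"]))
    d=E[:3,:3]@np.array([(u-m["cx"])/m["fx"],-(v-m["cy"])/m["fy"],-1]);o=E[:3,3]
    return o+d*(z-o[2])/d[2]
E
python3 - <<'E'
from h import *
s=state();r=lambda p:np.round(p,3)
print("big",r(wpt(s,260,83,.04)),"small",r(wpt(s,255,8,.03)),"turq",r(wpt(s,176,94,.04)))
print("valve flange",r(wpt(s,253,310,.09)),"pot",r(wpt(s,425,195,.08)))
print("scene: orange",r(spt("scene",349,195,.04)),"valve",r(spt("scene",285,240,.09)),"pot",r(spt("scene",376,245,.08)),'turq',r(spt("scene",319,178,.04)),'wrench',r(spt("scene",163,285,.0)),'crate',r(spt("scene",434,150,.06)))
a=cv2.imread("pics/wrist0.png")[0:130,130:320];a=cv2.resize(a,None,fx=3,fy=3,interpolation=2)
b=cv2.imread("pics/side0.png");b=cv2.resize(b,(640,400))
c=np.zeros((400,0,3),np.uint8)
cv2.imwrite("pics/c1.png",np.vstack([cv2.resize(a,(570,390)),cv2.resize(b[80:290,150:450],(570,210*570//300))])[:600] if 0 else cv2.resize(a,(570,390)))
cv2.imwrite("pics/side_s.png",b)
E
```

```text
big [0.564 0.104 0.04 ] small [0.556 0.193 0.03 ] turq [0.466 0.099 0.04 ]
valve flange [ 0.552 -0.141  0.09 ] pot [ 0.735 -0.009  0.08 ]
scene: orange [0.568 0.093 0.04 ] valve [ 0.557 -0.15   0.09 ] pot [ 0.735 -0.013  0.08 ] turq [0.464 0.087 0.04 ] wrench [ 0.368 -0.409  0.   ] crate [0.665 0.372 0.06 ]
```

View pics/c1.png

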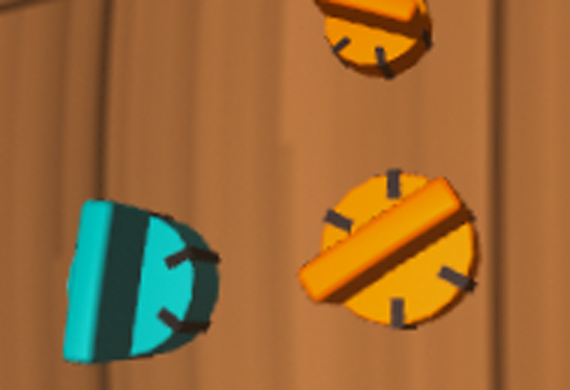

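View pics/side_s.png

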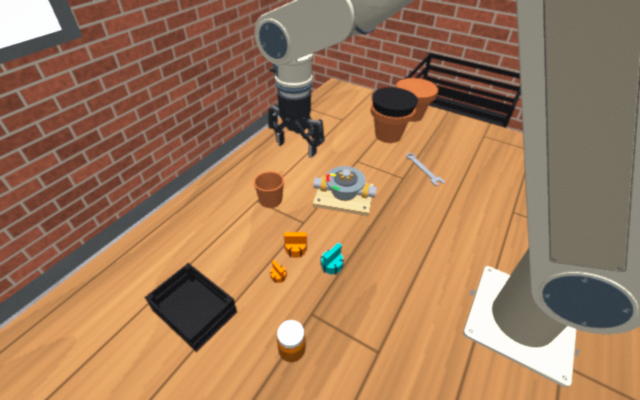

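The larger orange key at (260,83) is the one meant. The smaller orange one at (255,8) and the turquoise one at (176,94) are look-alikes. The side view also shows the small key nearer the jar at (278,271), the jar at (291,340), the crate at (190,305) and the wrench at (425,170), all clear of the work area.

Run:
```python
from h import *
s=state()
a=wpt(s,233,95.3,.066);b=wpt(s,280.3,64.3,.066);print(a,b,np.linalg.norm(a-b),(a+b)/2,np.degrees(np.arctan2(*(b-a)[1::-1])))
m=(a+b)/2; M=T(s);d=M[:3,:3].T@(m-M[:3,3]);print("tool delta",d,d/.04)
print(s["joint_positions"])
```

```text
[0.54144308 0.09013519 0.066     ] [0.58928199 0.1191506  0.066     ] 0.055950473952926905 [0.56536253 0.1046429  0.066     ] 31.237789949610434
tool delta [ 0.10459383 -0.05905272  0.16480517] [ 2.6148457  -1.47631792  4.12012928]
[-1.89648704e-02  4.23680310e-01  1.63045768e+00 -1.42961036e-05
  1.08858814e+00 -1.90204613e-02]
```

>>> carry_out([
  [0.9,-0.5,0],
  [0.9,-0.5,0.2],
  [0.8,-0.48,0.4],
  [0,0,0.4],
  [0,0,0.4],
  [0,0,0.4],
  [0,0,0.4],
  [0,0,0.3],
  [0,0,0],
  [0,0,0],
  [0,0,0],
  [0,0,0],
], yaw=[0,0,0,1,1,1,1,1,1,1,1,1], fingers=[60,60,60,60,60,60,60,60,60,60,60,60], grip_force=60)

```text
t: 1.35
ee_pos: [0.5656, 0.104, 0.131]
tool_rot: [0.952, 0.307, -0.0, -0.0]
ft_force: [0.8, -0.9, 0.2]
grip_width: 0.705
```

>>> carry_out([
  [0,0,0],
  [0,0,0],
], yaw=[0.8,0], fingers=[60,60])

```text
t: 1.55
ee_pos: [0.5656, 0.104, 0.1311]
tool_rot: [0.963, 0.269, -0.0, -0.0]
ft_force: [0.2, -0.6, 1.2]
grip_width: 0.701
```

Run:
```python
from h import *
s=state();im=capture("wrist");print(s['t'],s['ee_pos'],s['joint_positions'],s['grip_width'],R.from_quat(s['tool_rot']).as_matrix())
np.save("s1.npy",s,allow_pickle=True)
cv2.imwrite("pics/w1.png",im)
```

```text
1.55 [0.56564212 0.10399558 0.13111227] [ 1.61139698e-01  4.84631551e-01  1.80790321e+00 -2.27194327e-05
  8.49487763e-01  1.18809850e+00] 0.7006940305560039 [[ 8.55721512e-01  5.17436485e-01 -4.21568384e-04]
 [ 5.17436499e-01 -8.55721603e-01 -8.58104493e-05]
 [-4.05146631e-04 -1.44705021e-04 -9.99999907e-01]]
```

View pics/w1.png

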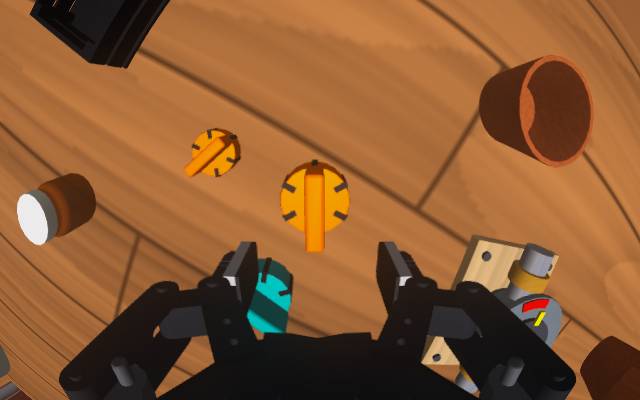

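The key is straight below, its wing upright in the picture from (314,173) to (315,251). The turquoise key at (270,300) lies outside the finger path.

Run:
```python
from h import *
s=np.load("s1.npy",allow_pickle=True).item();M=T(s)
im=cv2.imread("pics/w1.png");hsv=cv2.cvtColor(im,cv2.COLOR_BGR2HSV)
sub=im[160:260,270:360].astype(int)
for v in (175,190,210,230,245): print(v,[tuple(int(c) for c in im[v,u]) for u in range(300,330,2)][:15:2])
for c in[((314,173),(314.7,250))]:
    a,b=[wpt(s,*p,.066) for p in c];m=(a+b)/2
    d=M[:3,:3].T@(m-M[:3,3]);e=M[:3,:3].T@(b-a);print(m,d/.04,e,np.degrees(np.arctan2(-e[1],-e[0])))
P=(.5656,.104)
print(wpt(s,314.5,199,.03))
```

```text
175 [(0, 166, 242), (1, 122, 207), (0, 100, 232), (0, 101, 232), (0, 101, 232), (0, 97, 228), (1, 122, 207), (0, 165, 242)]
190 [(0, 160, 242), (0, 101, 195), (0, 148, 242), (0, 154, 242), (0, 158, 242), (0, 150, 241), (0, 114, 204), (0, 160, 242)]
210 [(0, 155, 242), (0, 108, 200), (0, 142, 242), (0, 152, 242), (0, 154, 242), (0, 145, 241), (0, 110, 203), (0, 155, 242)]
230 [(45, 131, 219), (0, 118, 220), (0, 136, 241), (0, 149, 242), (0, 147, 242), (0, 137, 241), (0, 105, 204), (11, 130, 230)]
245 [(60, 113, 178), (62, 115, 181), (0, 132, 240), (0, 144, 242), (0, 141, 242), (0, 133, 242), (40, 93, 163), (67, 125, 196)]
[0.56568192 0.1064648  0.066     ] [ 0.03345266 -0.05207389  1.62780096] [-5.73264266e-02  2.91105125e-04  2.31834863e-05] -0.2909469972880839
[0.56554943 0.10658432 0.03      ]
```

>>> carry_out([
  [0.03,-0.05,0.5],
  [0,0,0.6],
  [0,0,0.6],
  [0,0,0.5],
  [0,0,0.19],
  [0,0,0],
  [0,0,0],
  [0,0,0],
  [0,0,0],
  [0,0,0],
  [0,0,0],
  [0,0,0],
], yaw=[0,0,0,0,0,0,0,0,0,0,0,0], fingers=[60,60,60,60,60,60,0,0,0,0,0,0], grip_force=80)

```text
t: 2.8
ee_pos: [0.5666, 0.1065, 0.0368]
tool_rot: [0.963, 0.269, 0.001, 0.0]
ft_force: [-0.2, -0.0, 5.4]
grip_width: 0.156
```

>>> carry_out([
  [0,0,-0.4],
  [0,0,-0.8],
  [0,0,-0.9],
  [0,0,-0.9],
  [0,0,-0.9],
  [-0.78,0.74,-0.2],
  [-0.78,0.74,0],
  [-0.78,0.74,0],
  [-0.78,0.74,0],
  [-0.78,0.74,0],
  [-0.8,0.73,0],
  [-0.8,0.73,0],
], yaw=[0,0,0,0,0,0,0,0,0,0,0,0], fingers=[0,0,0,0,0,0,0,0,0,0,0,0])

```text
t: 4.0
ee_pos: [0.4834, -0.1856, 0.2006]
tool_rot: [0.963, 0.269, 0.0, 0.0]
ft_force: [0.1, -0.7, -2.6]
grip_width: 0.15
```

>>> carry_out([
  [0,0,0],
  [0,0,0],
], yaw=[0,0], fingers=[0,0])

```text
t: 4.2
ee_pos: [0.4839, -0.1849, 0.2003]
tool_rot: [0.964, 0.268, 0.0, -0.0]
ft_force: [-0.1, 0.1, -2.2]
grip_width: 0.149
```

Run:
```python
from h import *
s=state();im=capture("wrist");print(s['t'],s['ee_pos'],s['joint_positions'],s['grip_width'],s['ft_force'])
np.save("s2.npy",s,allow_pickle=True)
cv2.imwrite("pics/w2.png",im)
p=wpix(s,[.553,-.143,.09]);print(p)
cv2.imwrite("pics/w2c.png",cv2.resize(im[60:260,180:450],None,fx=2.9,fy=2.9,interpolation=2))
```

```text
4.2 [ 0.48385812 -0.18491392  0.20028094] [-3.88179468e-01  3.08579574e-01  1.89026329e+00  3.52890033e-04
  9.42751845e-01  6.40566841e-01] 0.14874531666244203 [-0.05833589  0.10589861 -2.17800628]
[316.88503578 100.13229612]
```

View pics/w2c.png

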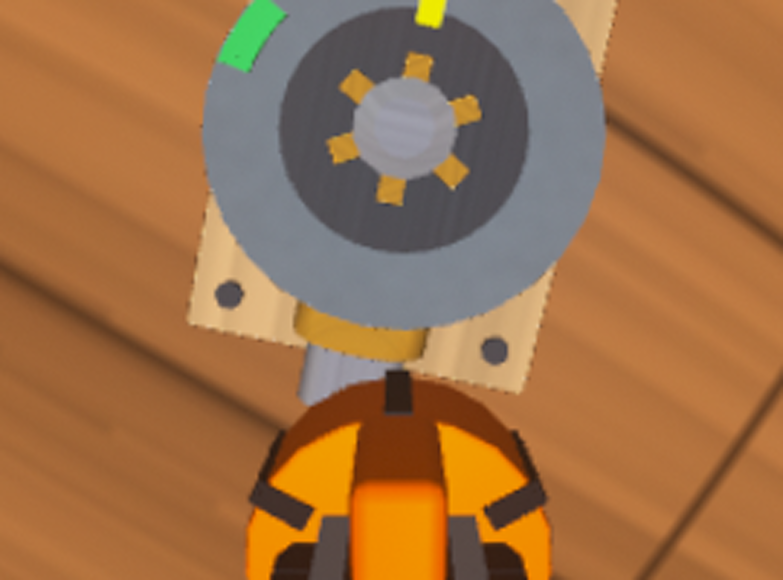

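The valve is right ahead of the held key. In the crop, the flange centre is at about (405,130), the yellow pointer at (430,10) and the teeth are clear. The key's front stripe is at (397,392), so it is aligned with tool x.

Run:
```python
from h import *
s=np.load("s2.npy",allow_pickle=True).item();M=T(s)
im=cv2.imread("pics/w2.png");hsv=cv2.cvtColor(im,cv2.COLOR_BGR2HSV)
C=wpt(s,180+405/2.9,60+130/2.9,.083);print("guess",C)
# radial edge search of the flange rim by projecting circle candidates
g=cv2.cvtColor(im,cv2.COLOR_BGR2GRAY).astype(float);g=cv2.GaussianBlur(g,(0,0),.7)
def fit(z,r0,C):
    C=C.copy();C[2]=z
    for _ in range(4):
        pts=[]
        for a in np.radians(np.arange(0,360,4)):
            rr=np.arange(r0-.006,r0+.006,.0003);v=[]
            for r in rr:
                u=wpix(s,C+[r*np.cos(a),r*np.sin(a),0]);v.append(cv2.getRectSubPix(g.astype(np.float32),(1,1),tuple(map(float,u)))[0,0])
            k=np.argmax(np.abs(np.diff(v)));pts.append([C[0]+rr[k]*np.cos(a),C[1]+rr[k]*np.sin(a)])
        pts=np.array(pts);w=np.ones(len(pts),bool)
        for _ in range(3):
            A=np.c_[2*pts,np.ones(len(pts))][w];x=np.linalg.lstsq(A,(pts[w]**2).sum(1),rcond=None)[0]
            rad=np.sqrt(x[2]+x[0]**2+x[1]**2);e=np.hypot(*(pts-x[:2]).T)-rad;w=abs(e)<.001
        C[:2]=x[:2]
    return C,rad,w.sum()
print("flange",fit(.083,.036,C));F=fit(.083,.036,C)[0]
print("plate",fit(.078,.060,C))
# directions
ymask=(hsv[...,0]>26)&(hsv[...,0]<34)&(hsv[...,1]>180)&(hsv[...,2]>150)
ymask[130:]=0
v,u=np.nonzero(ymask);print("yellow px",len(u),u.mean(),v.mean())
P=wpt(s,u.mean(),v.mean(),.084);pa=np.degrees(np.arctan2(*(P-F)[1::-1]));print("pointer world",pa,np.linalg.norm((P-F)[:2]))
gm=(hsv[...,0]>60)&(hsv[...,0]<75)&(hsv[...,1]>120);gm[130:]=0;v,u=np.nonzero(gm)
G=wpt(s,u.mean(),v.mean(),.078);print("green mid",np.degrees(np.arctan2(*(G-F)[1::-1])),len(u))
# teeth
for (x,y) in [(418,67),(355,85),(343,149),(391,192),(454,172),(465,109)]:
    Q=wpt(s,180+x/2.9,60+y/2.9,.097)-F;print(round(np.degrees(np.arctan2(Q[1],Q[0])),1),round(np.hypot(*Q[:2])*1e3,1),end='; ')
tx=np.degrees(np.arctan2(M[1,0],M[0,0]));print("\ntool x",tx)
d=M[:3,:3].T@(F-M[:3,3]);print("delta tool",d/.04, d)
# key: front stripe at hub top edge (z underside=tcp-.0368)
zk=s['ee_pos'][2]-.0368
for r in(.029,):
  print("pred hub-rim front px (crop)",(wpix(s,M[:3,3]*[1,1,0]+M[:3,0]*r+[0,0,zk+.03])-[180,60])*2.9,(wpix(s,M[:3,3]*[1,1,0]+M[:3,0]*.03+[0,0,zk+.066])-[180,60])*2.9)
```

```text
guess [ 0.5510484  -0.14682672  0.083     ]
flange (array([ 0.55113772, -0.14598378,  0.083     ]), np.float64(0.035460009523114705), np.int64(86))
plate (array([ 0.55100579, -0.14616997,  0.078     ]), np.float64(0.059042679248633365), np.int64(70))
yellow px 145 328.9862068965517 59.41379310344828
pointer world 18.622312204537693 0.03859933522805763
green mid 87.39209434260728 291
17.2 16.9; 79.1 17.2; 141.2 17.2; -159.3 18.0; -100.5 18.4; -42.2 17.4; 
tool x 31.04529714883189
delta tool [1.94231588 0.03408928 2.93245997] [0.07769264 0.00136357 0.1172984 ]
pred hub-rim front px (crop) [398.5203196  399.81687432] [398.87494167 466.57018503]
```

Run:
```python
from h import *
from scipy.optimize import minimize
def sil(s,x,y,a,z0,sh):
    M=T(s);ax=M[:3,0];ay=M[:3,1];up=np.array([0,0,1.]);o=M[:3,3]*[1,1,0]+ax*x+ay*y+up*z0
    ca,sa=np.cos(a),np.sin(a);kx=ax*ca+ay*sa;ky=-ax*sa+ay*ca
    m=np.zeros((sh[0]*4,sh[1]*4),np.uint8)
    t=np.linspace(0,2*np.pi,60)
    hub=[wpix(s,o+.029*(kx*np.cos(q)+ky*np.sin(q))+up*h) for q in t for h in(0,.03)]
    wing=[wpix(s,o+kx*i*.03+ky*j*.007+up*h) for i in(-1,1) for j in(-1,1) for h in(.03,.066)]
    for P in(hub,wing):
        h=cv2.convexHull(((np.array(P)+.5)*4*16).astype(np.int32)).reshape(-1,1,2);cv2.fillConvexPoly(m,h,255,shift=4)
    return cv2.resize(m,sh[::-1],interpolation=cv2.INTER_AREA)/255.
for f,st,z0,box in(("w1","s1",0,(140,265,265,365)),("w2","s2",None,(170,233,255,380))):
    s=np.load(st+".npy",allow_pickle=True).item()
    if z0 is None:z0=s['ee_pos'][2]-.0368
    im=cv2.imread(f"pics/{f}.png");hsv=cv2.cvtColor(im,cv2.COLOR_BGR2HSV)
    m=((hsv[...,1]>235)&(hsv[...,0]<24)).astype(float)
    m=cv2.morphologyEx(m,cv2.MORPH_CLOSE,np.ones((7,7)))
    r0,r1,c0,c1=box
    cost=lambda p:np.abs(m-sil(s,p[0]/1e3,p[1]/1e3,p[2]/50,z0,m.shape))[r0:r1,c0:c1].sum()
    r=minimize(cost,[-1,0,0],method="Nelder-Mead",options=dict(initial_simplex=np.array([[-3,-1,-1],[1,0,0],[0,2,0],[0,0,1.5]]),maxiter=120))
    print(f,"key rel TCP mm x,y",r.x[:2],"ang deg",np.degrees(r.x[2]/50),"cost",r.fun,m[r0:r1,c0:c1].sum())
    o=im.copy();o[...,0]=np.maximum(o[...,0],255*(np.abs(m-sil(s,r.x[0]/1e3,r.x[1]/1e3,r.x[2]/50,z0,m.shape))>.5))
    cv2.imwrite(f"pics/{f}_o.png",cv2.resize(o[r0-10:r1+20,c0:c1],None,fx=3,fy=3))
a,b=[cv2.resize(cv2.imread(f"pics/{f}_o.png"),(375,400)) for f in("w1","w2")];cv2.imwrite("pics/o.png",np.hstack([a,b]))
```

```text
w1 key rel TCP mm x,y [-1.12047869 -2.47930407] ang deg 0.29197009083185216 cost 461.0941176470588 4032.0
w2 key rel TCP mm x,y [-11.01492242  -0.34380371] ang deg -2.309983866374517 cost 396.478431372549 1859.0
```

View pics/o.png

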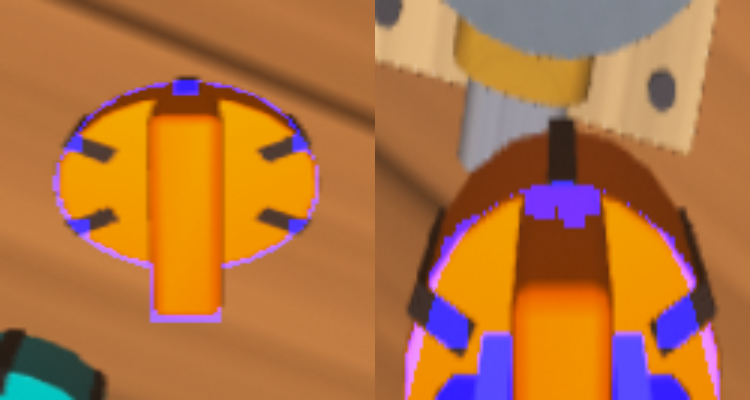

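Run:
```python
from h import *
from scipy.optimize import minimize
def sil(s,x,y,a,z0,sh):
    M=T(s);ax=M[:3,0];ay=M[:3,1];up=np.array([0,0,1.]);o=M[:3,3]*[1,1,0]+ax*x+ay*y+up*z0
    m=np.zeros((sh[0]*4,sh[1]*4),np.uint8);t=np.linspace(0,2*np.pi,60);ca,sa=np.cos(a),np.sin(a);kx=ax*ca+ay*sa;ky=-ax*sa+ay*ca
    hub=[wpix(s,o+.029*(kx*np.cos(q)+ky*np.sin(q))+up*h) for q in t for h in(0,.03)]
    wing=[wpix(s,o+kx*i*.03+ky*j*.007+up*h) for i in(-1,1) for j in(-1,1) for h in(.03,.066)]
    for P in(hub,wing):
        cv2.fillConvexPoly(m,cv2.convexHull(((np.array(P)+.5)*64).astype(np.int32)),255,shift=4)
    return cv2.resize(m,sh[::-1],interpolation=cv2.INTER_AREA)/255.
for f,st,z0,box in(("w1","s1",0,(140,265,265,365)),("w2","s2",None,(170,222,255,380))):
    s=np.load(st+".npy",allow_pickle=True).item()
    if z0 is None:z0=s['ee_pos'][2]-.0368
    im=cv2.imread(f"pics/{f}.png").astype(int)
    m=((im[...,0]<25)&(im[...,2]>70)|(im.max(2)<60)).astype(np.uint8)
    m=cv2.morphologyEx(m,cv2.MORPH_OPEN,np.ones((3,3)))
    r0,r1,c0,c1=box;k=m*0;k[r0:r1,c0:c1]=m[r0:r1,c0:c1]
    n,l,stt,_=cv2.connectedComponentsWithStats(k);m=(l==1+np.argmax(stt[1:,4])).astype(float)
    cost=lambda p:np.abs(m-sil(s,p[0]/1e3,p[1]/1e3,p[2]/50,z0,m.shape))[r0:r1,c0:c1].sum()
    r=minimize(cost,[-1,0,0],method="Nelder-Mead",options=dict(initial_simplex=np.array([[-3,-1,-1],[1,0,0],[0,2,0],[0,0,1.5]]),maxiter=120))
    print(f,"key rel TCP mm x,y",r.x[:2],"ang",np.degrees(r.x[2]/50),"cost",r.fun,m.sum(),[cost([q,r.x[1],r.x[2]]).round() for q in(-4,-3,-2,-1,0)])
```

```text
w1 key rel TCP mm x,y [-0.31246777 -2.38540251] ang 0.6111958785021545 cost 600.6078431372549 3897.0 [np.float64(919.0), np.float64(786.0), np.float64(659.0), np.float64(603.0), np.float64(603.0)]
w2 key rel TCP mm x,y [-3.96513667 -0.27035115] ang -0.09826935100766208 cost 89.35686274509804 2023.0 [np.float64(90.0), np.float64(177.0), np.float64(305.0), np.float64(461.0), np.float64(618.0)]
```

Run:
```python
from h import *
from scipy.optimize import minimize
def sil(s,x,y,z0,sh,p=0):
    M=T(s);ax=M[:3,0];ay=M[:3,1];up=np.array([0,0,1.]);o=M[:3,3]*[1,1,0]+ax*x+ay*y+up*z0
    m=np.zeros((sh[0]*4,sh[1]*4),np.uint8);t=np.linspace(0,2*np.pi,60)
    ax=ax*np.cos(p)-up*np.sin(p);up=np.cross(ay,ax)
    hub=[wpix(s,o+.029*(ax*np.cos(q)+ay*np.sin(q))+up*h) for q in t for h in(0,.03)]
    wing=[wpix(s,o+ax*i*.03+ay*j*.007+up*h) for i in(-1,1) for j in(-1,1) for h in(.03,.066)]
    for P in(hub,wing):
        cv2.fillConvexPoly(m,cv2.convexHull(((np.array(P)+.5)*64).astype(np.int32)),255,shift=4)
    return cv2.resize(m,sh[::-1],interpolation=cv2.INTER_AREA)/255.
s=np.load("s2.npy",allow_pickle=True).item();z0=s['ee_pos'][2]-.0368
im=cv2.imread("pics/w2.png").astype(int)
m=((im[...,0]<25)&(im[...,2]>70)|(im.max(2)<60)).astype(np.uint8)
m=cv2.morphologyEx(m,cv2.MORPH_OPEN,np.ones((3,3)));r0,r1,c0,c1=(170,222,255,380);k=m*0;k[r0:r1,c0:c1]=m[r0:r1,c0:c1]
n,l,stt,_=cv2.connectedComponentsWithStats(k);m=(l==1+np.argmax(stt[1:,4])).astype(float)
for dz in(-4,-2,0,2,4):
    cost=lambda p:np.abs(m-sil(s,p[0]/1e3,p[1]/1e3,z0+dz/1e3,m.shape))[r0:r1,c0:c1].sum()
    r=minimize(cost,[-3,0],method="Nelder-Mead",options=dict(initial_simplex=np.array([[-5,-1],[-1,0],[-3,1]]),maxiter=60));print(dz,r.x,r.fun)
# wing-top front edge and hub-top rim along the picture's centre column
print([(v,im[v,317].tolist()) for v in range(184,232,2)])
M=T(s)
for x in(-.004,-.002,0):
  o=M[:3,3]*[1,1,0]+M[:3,0]*x+[0,0,z0]
  print(x,[round(wpix(s,o+M[:3,0]*a+[0,0,h])[1],1) for a,h in((.029,0),(.029,.03),(.03,.03),(.03,.066))])
```

```text
-4 [-4.84646304 -0.23096602] 87.96862745098039
-2 [-4.44054638 -0.29632261] 88.03137254901961
0 [-4.05899858 -0.30029869] 90.29411764705883
2 [-3.53378239 -0.30895771] 94.05882352941177
4 [-3.09597254 -0.22944546] 100.04313725490195
[(184, [68, 128, 171]), (186, [112, 111, 118]), (188, [25, 33, 48]), (190, [25, 33, 48]), (192, [24, 33, 48]), (194, [25, 33, 49]), (196, [24, 33, 50]), (198, [23, 33, 50]), (200, [24, 33, 51]), (202, [48, 53, 69]), (204, [15, 52, 119]), (206, [11, 51, 119]), (208, [12, 52, 120]), (210, [11, 51, 121]), (212, [10, 52, 121]), (214, [6, 51, 120]), (216, [10, 53, 123]), (218, [8, 52, 122]), (220, [6, 51, 123]), (222, [6, 52, 123]), (224, [8, 52, 125]), (226, [0, 72, 181]), (228, [0, 101, 234]), (230, [0, 117, 239])]
-0.004 [np.float64(190.6), np.float64(205.6), np.float64(203.6), np.float64(230.5)]
-0.002 [np.float64(187.3), np.float64(201.7), np.float64(199.8), np.float64(225.7)]
0 [np.float64(184.0), np.float64(197.9), np.float64(195.9), np.float64(220.9)]
```

>>> carry_out([
  [0,0,0],
  [0,0,0],
  [0.66,-0.12,0],
  [0.66,-0.12,0.3],
  [0.66,-0.12,0.5],
  [0,0,0.45],
  [0,0,0],
  [0,0,0],
], yaw=[1,1,0,0,0,0,0,0], fingers=[0,0,0,0,0,0,0,0], grip_force=90)

```text
t: 5.05
ee_pos: [0.5543, -0.1433, 0.1497]
tool_rot: [0.986, 0.168, -0.001, -0.0]
ft_force: [-0.2, -0.2, -2.6]
grip_width: 0.146
```

Run:
```python
from h import *
s=state();im=capture("wrist");b=capture("side");c=capture("scene");print(s['t'],s['ee_pos'],s['ft_force'],s['grip_width'])
np.save("s3.npy",s,allow_pickle=True);cv2.imwrite("pics/w3.png",im)
M=T(s);K=M[:3,3]-M[:3,0]*.0027-M[:3,1]*.0003;print("key",K,"angle",np.degrees(np.arctan2(M[1,0],M[0,0])))
q=lambda i,r0,c0,h,w:cv2.resize(i[r0:r0+h,c0:c0+w],(390,390),interpolation=2)
cv2.imwrite("pics/p3.png",np.hstack([q(b,110,285,100,100),q(c,180,230,100,100)]))
```

```text
5.05 [ 0.5542536  -0.14329626  0.1497171 ] [-0.23073018 -0.20363707 -2.62149032] 0.14647995203311132
key [ 0.55160613 -0.14390529  0.14972051] angle 19.29528526352871
```

View pics/p3.png

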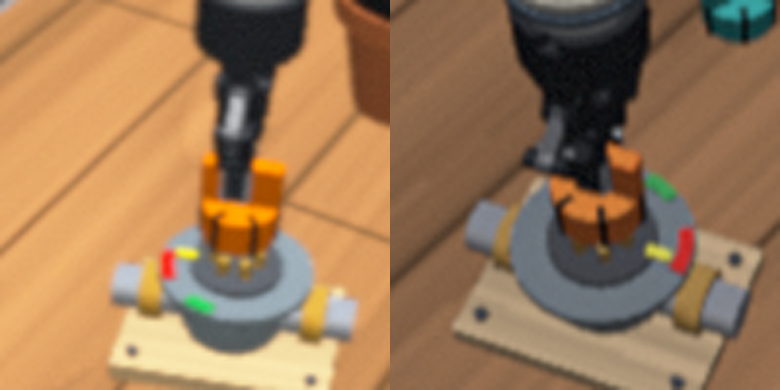

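The key hangs above the spindle in both views, its stripes in line with the teeth. Measured against the fit, it is about 2 mm off, mostly in y. I'll correct that and lower it gently.

>>> carry_out([
  [-0.03,0.045,0],
  [0,0,0.1],
  [0,0,0.1],
  [0,0,0.1],
  [0,0,0],
], yaw=[0,0,0,0,0], fingers=[0,0,0,0,0])

```text
t: 5.7
ee_pos: [0.5535, -0.1465, 0.1369]
tool_rot: [0.986, 0.167, -0.001, -0.0]
ft_force: [0.1, -0.9, -2.0]
grip_width: 0.145
```

>>> carry_out([
  [0.01,-0.02,0.05],
  [0,0,0.08],
  [0,0,0.08],
  [0,0,0.08],
  [0,0,0],
], yaw=[0,0,0,0,0], fingers=[0,0,0,0,0])

```text
t: 6.2
ee_pos: [0.5538, -0.1456, 0.1255]
tool_rot: [0.986, 0.167, -0.0, -0.0]
ft_force: [0.5, -0.3, -2.1]
grip_width: 0.146
```

The underside is now at 88.7 mm, below the tooth tops at 97 mm, and there is no contact force, so the teeth have meshed. I'll push it home.

>>> carry_out([
  [0,0,0.06],
  [0,0,0.06],
  [0,0,0.05],
  [0,0,0.03],
  [0,0,0],
  [0,0,0],
], yaw=[0,0,0,0,0,0], fingers=[0,0,0,0,0,0])

```text
t: 6.8
ee_pos: [0.5543, -0.1457, 0.1198]
tool_rot: [0.986, 0.167, 0.0, 0.0]
ft_force: [-6.5, 1.4, 13.6]
grip_width: 0.15
```

>>> carry_out([
  [0,-0.007,0],
  [0,-0.007,0],
  [0,-0.007,0],
  [0,-0.007,0],
  [0,-0.007,0],
  [0,-0.007,0],
  [0,0,0],
], yaw=[-1,-1,-1,-1,-1,-1,0], fingers=[0,0,0,0,0,0,0], grip_force=100)

```text
t: 7.5
ee_pos: [0.5535, -0.1437, 0.1198]
tool_rot: [0.886, 0.464, 0.001, -0.0]
ft_force: [-4.4, 5.0, 14.5]
grip_width: 0.147
```

>>> carry_out([
  [0,-0.007,0],
  [0,-0.007,0],
  [0,-0.007,0],
  [0,-0.007,0],
  [0,-0.007,0],
  [0,-0.006,0],
  [0,0,0],
  [0,0,0],
], yaw=[-1,-1,-1,-1,-1,-0.8,0,0], fingers=[0,0,0,0,0,0,0,0])

```text
t: 8.3
ee_pos: [0.5513, -0.1429, 0.1198]
tool_rot: [0.707, 0.707, 0.0, -0.001]
ft_force: [-7.7, 6.6, 16.5]
grip_width: 0.143
```

Run:
```python
from h import *
s=state();b=capture("side");c=capture("scene");w=capture("wrist");M=T(s);print(s['t'],s['ee_pos'],s['ft_force'],s['ft_torque'],np.degrees(np.arctan2(M[1,0],M[0,0])))
np.save("s4.npy",s,allow_pickle=True);cv2.imwrite("pics/w4.png",w)
q=lambda i,r0,c0,h,w:cv2.resize(i[r0:r0+h,c0:c0+w],(390,390),interpolation=2)
cv2.imwrite("pics/p4.png",np.hstack([q(b,130,295,90,90),q(c,190,240,90,90)]))
```

```text
8.3 [ 0.55134523 -0.14289334  0.11976782] [-7.6589559   6.60223779 16.46269867] [1.0392058  1.12578828 0.00235087] 89.99861356260408
```

View pics/p4.png

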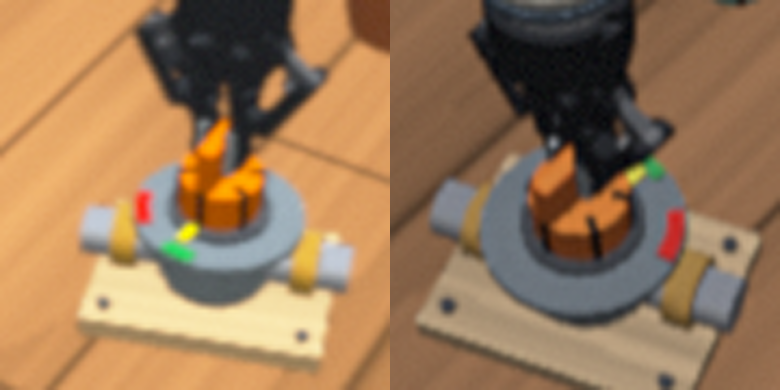

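The key is fully home and the pointer lies in the green band in both views: (187,235) in the side view and (637,175) in the scene view. I'll release and rise.

>>> carry_out([
  [0,0,0],
  [0,0,0],
  [0,0,0],
  [0,0,0],
  [0,0,0],
  [0,0,-0.3],
  [0,0,-0.6],
  [0,0,-0.8],
  [0,0,-0.8],
  [0,0,0],
  [0,0,0],
], yaw=[0,0,0,0,0,0,0,0,0,0,0], fingers=[45,45,45,45,45,45,45,45,45,45,45])

```text
t: 9.55
ee_pos: [0.5521, -0.1439, 0.2194]
tool_rot: [0.707, 0.707, 0.001, 0.001]
ft_force: [-0.8, 1.0, -1.3]
grip_width: 0.527
```

>>> carry_out([
  [-0.8,0,0],
  [-0.8,0,0],
  [0,0,0],
  [0,0,0],
], yaw=[0,0,0,0], fingers=[45,45,45,45])

```text
t: 9.95
ee_pos: [0.5508, -0.2079, 0.2168]
tool_rot: [0.708, 0.707, -0.0, -0.001]
ft_force: [0.7, 0.2, -0.8]
grip_width: 0.526
```

Run:
```python
from h import *
s=state();w=capture("wrist");print(s['t'],s['ee_pos'],s['ft_force'],s['grip_width'])
np.save("s5.npy",s,allow_pickle=True);cv2.imwrite("pics/w5.png",w)
F=np.array([.5511,-.1460,.083]);p=wpix(s,F);print(p)
hsv=cv2.cvtColor(w,cv2.COLOR_BGR2HSV);x,y=p.astype(int)
box=np.zeros(w.shape[:2],bool);box[max(0,y-110):y+110,x-120:x+120]=1
for n,lo,hi,z in(("yellow",26,34,.084),("green",60,75,.078)):
    m=box&(hsv[...,0]>=lo)&(hsv[...,0]<=hi)&(hsv[...,1]>150)&(hsv[...,2]>120);v,u=np.nonzero(m)
    P=np.array([wpt(s,a,b,z)-F for a,b in zip(u,v)]);a=np.degrees(np.arctan2(P[:,1],P[:,0]));print(n,len(u),a.mean(),np.percentile(a,[2,98]),np.hypot(P[:,0],P[:,1]).mean())
x0=max(0,x-130);y0=max(0,y-100);cv2.imwrite("pics/w5c.png",cv2.resize(w[y0:y0+200,x0:x0+260],None,fx=2.5,fy=2.5,interpolation=2))
```

```text
9.95 [ 0.55076293 -0.20790965  0.21680733] [ 0.74193118  0.22414641 -0.80421921] 0.5261832962104349
[317.08633687 122.36150539]
yellow 96 84.11875904549096 [79.49276717 88.73486813] 0.041814427469745195
green 226 87.3328549841606 [76.78284218 97.8996392 ] 0.05363758010869939
```

View pics/w5c.png

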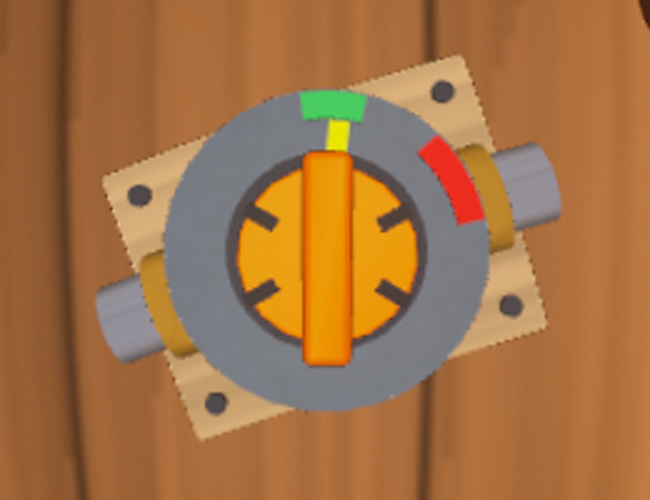

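The key is released and centred on the spindle. The pointer reads 84.1° against a green band of 76.8–97.9°, so the spindle is at about 1.14 rad. I'll hand the job in.

```bash
python3 -c "
from rig import *
print(finish_job())"
```

```text
the job is handed in; nothing more can be done
None
```

I fitted the larger orange key over the spindle, pushed it fully home, and turned the valve anticlockwise until the pointer was in the green band. I then let go and backed the arm clear, with the key left on. The job was handed in at about 10 s of the 45 s allowed; no verdict is reported.

**Last checks:**
- **Pointer:** it read 84.1° against a green band of 76.8–97.9°, so the spindle is at about 1.14 rad. That is a little below the middle of the band but well inside it.
- **Key seating:** the tool stopped at 119.8 mm with about 14 N pushing back, which puts the key's underside on the flange at 83 mm. From above, the released key looks upright and centred. I judged that by eye and did not measure it after letting go.
- **Bystanders:** the arm never worked near the pot, jar, wrench or crate, but I took no final picture of them.

**Disagreement:** my estimates of how far off-centre I had gripped the key ranged from 2 to 4 mm. I used 2.7 mm. The key went onto the spindle with no noticeable force, though about 10 N of sideways force built up while turning.

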